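Park the hardware caddy against its soft stop

TASK

Get the little wheeled hardware caddy rolling forward until both of its front swivel castors trail straight, then steer it nose first between the two painted lines and push it gently up to the rubber pad at their end until the pad is pressed fully home. Leave it standing there square in the lane, castors still trailing, and let go; keep its wheels on the shelf and leave the other things on the shelf where they are.

Things in the scene. Friction and masses are not known exactly. Their poses are not given: they have to be found in the camera images.
- caddy: loose sheet-metal caddy, 0.5 to 0.9 kg, on four 24 mm wheels. Origin at shelf level midway between the fixed rear wheels (y = +-36 mm), straight under the grip bar; x forward, y left, z up. Tray 100 wide, from x = -25 to 125, rim top z = 54; two clear jars fixed at x = 80, tops z = 72. Stiff bushings: it takes about 2 to 3 N to keep it rolling; it does not roll away by itself
- caddy_bar (a point): middle of the caddy's grip bar: 12 mm round steel along the caddy's y, from y = -43 to 43 mm, axis at x = 0, z = 115, on a 10 mm post at each end; free to be gripped from above (only the posts and the bar stand over z = 72)
- caddy_nose (a point): middle of the front face of the caddy's rubber nose strip, at caddy x = 130, z = 40 mm; the strip is 100 wide, z 33 to 47
- castor_l (a joint): swivel angle of the left front castor, rad, positive anticlockwise from above; 0 = wheel straight behind its pivot (trailing), +-3.14 = wheel ahead of it. Pivot at caddy x = 100, y = 36 mm, axle 12 mm off the pivot. No end stops (a whole turn more reads 6.28). Starts well turned; straight forward travel brings it round in roughly 40 to 70 mm
- castor_r (a joint): the same for the right front castor (pivot at caddy x = 100, y = -36 mm)
- axle_l (a point): middle of the left front castor's wheel axle: at caddy x = 88, y = 36, z = 12 mm when the castor trails straight, at x = 112 when it points ahead
- axle_r (a point): the same for the right front castor (y = -36 mm)
- dock: fixed parking lane. Origin on the shelf on the lane's centre line; x points into the lane, z up. Two flat painted white lines, 8 mm wide, centres at y = +-66, from x = -30 to 200. A rail 40 wide, 5 high lies on the centre line from x = 190 to 360 (it passes between the caddy's wheels); on it a steel block, 36 wide, 59 high, carries the rubber pad
- slot_start (a point): middle of the nearest place the face of the rubber pad can stand when out: dock x = 200, z = 41 mm. The block is clamped somewhere along its slot, so the pad's face is 0 to 40 mm farther along x; no reading tells where. The pad is 32 wide, 26 high, upright. The block does not shift under less than 100 N
- damper (a joint): how far the rubber pad is pushed in along the lane's x, m: 0 out, 0.014 fully home on a hard stop. A light spring (under 1 N) brings it out again when nothing holds it; the caddy's rolling resistance is enough to hold it in. While it moves the damper resists with about 25 N per m/s
- mallet: bystander: blue-headed mallet lying down, 225 long, 56 high; origin on the shelf about mid-length
- funnel: bystander: black funnel standing mouth down, 110 across, 110 high; origin under its centre
- latch: bystander: zinc barrel-bolt latch lying flat, 95 x 35 x 30 high; origin under its centre
- drawer_pull: bystander: aluminium drawer pull standing on its feet, 140 x 16 x 30 high, long side along x; origin under its centre

How it is judged:
By the outcome, as a careful person would: the job done as asked, in the order asked, and still so for the second after the job is handed in, with the robot touching nothing.
It also fails if it takes over 51 s, if anything falls off the work surface, if the arm or the gripper's body presses on something with over 40 N, if the wrist force passes 120 N, or if a joint passes its speed limit or range.

ROBOT

A 6-joint arm with a two-finger parallel gripper is mounted at the origin on the work surface. World frame = base frame: x ahead of the robot, y to its left, z up, the work surface at z = 0. Lengths are in m, angles in degrees, forces in N, time in s.
With the tool pointing down it reaches from about 0.4 to 0.825 m from the base axis. Payload 7 kg.
Tool frame: the origin (TCP) lies between the finger pads; the fingertips stand 25 mm ahead of it and the grasp point (between the pads) lies 6 mm ahead of it; z points along the fingers, y is the line along which they close (so a half turn about z gives the same grasp; the last joint's range is limited). The gripper opens to 88 mm and grips with 3 to 60 N. Pads are 19 mm wide; open, the fingers measure 130 mm over their backs; the gripper's body (78 mm by 193 mm) begins 47 mm behind the grasp point.
Start: joints at [-48.409, 20.546, 0.682, 0, -70.136, -16.507], TCP at [0.286, -0.611, 0.252] pointing down, gripper open.
Joint ranges: [-176.03, 176.03], [-82.01, 121.73], [-58.28, 71.71], [-173.87, 95.51], [-174.79, -0.11], [-173.66, 173.66]. Speed limits (degrees/s): [136.94, 136.94, 172.46, 180, 180, 180].

INTERFACE

Orientations are given as [roll, pitch, yaw] about the fixed x, y, z axes, in that order (R = Rz(yaw) Ry(pitch) Rx(roll)).
In Python, from plant import ctrl gives the robot as it stands.
- The arm moves only by the shell command python3 drive.py 'ROWS'. ROWS is a JSON object with one list for each field, all of the same length, 1 to 8, a row being the entries at one place: dx, dy, dz (the shift in m), turn (a turn about the tool's z in degrees), finger_gap (the finger opening in m); each row is the pose to reach, as a shift and turn from the pose commanded when the command began, along the tool's axes at that moment; what a row does not reach only later rows make up. A row lasts 1/8 s, in which the tool goes at most 0.0625 m and 10.7 degrees, less where a joint would pass 70% of its speed; a pose out of reach is approached as far as the arm can. The fingers move at their own pace and stop on an object; the grip force is fixed at half the most. Time passes only in rows, so rows that do not move let the fingers close. It prints the time, the measured TCP pose, the force, the opening and the grip force at its end. Input that does not fit is refused with a message, and nothing moves.
- ctrl.get_obs(): the state, without advancing time (a new reading comes with each control period).
- ctrl.snapshot(name): name is "side" or "top" or "wrist"; returns a dict with "frame" (384x512x3 uint8, red, green, blue), "z_map" (384x512 float32, m along the optical axis (not along the pixel's ray), 0 where there is no reading), "fovy" (degrees; the focal length in pixels is half the picture's height over the tangent of half this angle, whatever the lens; pixels are square), "cx", "cy" (the principal point, pixels), "R" (3x3) and "t" (3): a world point X has camera coordinates R X + t; the wrist camera has in their place "T_tool_cam" (4x4, takes a point from camera to tool coordinates, whose origin is the TCP and whose axes are the flange's). Camera axes: x right, y down, z forward; pixel columns grow to the right and rows downward; lengths in m; the calibration is good to about 2 mm. A picture is of the moment at which its call begins: read the wrist's pose just before it.
- ctrl.close_job(): hands the job in; it is judged then, once.
The state is a dict: "clock": time; "joint_pos": joint angles; "qvel": joint speeds; "tau": joint torques, N m; "tool_pos": TCP position; "orientation": TCP orientation; "force": force on the tool from outside, world axes, zero at the start; "moment": the same for the moment, N m; "opening": finger opening in m; "gripper_force": force on a finger pad.
Only numpy, scipy, OpenCV 4.12 (cv2) and the standard library are available. Lean on these libraries where they do the work, as an engineer would, in place of code of your own. Each camera call takes 0.05 s, during which the arm holds its last target. There are 200 camera calls.

## Working session

There is one attempt and no reset: what is moved stays moved. The work goes in short steps, Python scripts to look and compute and a shell command to move; the robot and the scene stay as the last step left them, time stands still between calls to the robot, and variables do not carry over. Pictures are saved under pics/ and viewed, at most 10 in all, crops included, and the job is handed in when it is done.

```bash
ls; mkdir -p pics
python3 - <<'E'
from plant import ctrl
import cv2,numpy as np,pickle
o=ctrl.get_obs();print(o)
for n in("side","top","wrist"):
    s=ctrl.snapshot(n);pickle.dump((o,s),open(f"pics/{n}0.pkl","wb"))
    cv2.imwrite(f"pics/{n}0.png",s["frame"][:,:,::-1])
    print(n,{k:v for k,v in s.items() if k not in("frame","z_map")})
E
```

```text
drive.py
pics
plant.py
{'clock': 0.0, 'joint_pos': array([-4.84113951e+01,  2.05907583e+01,  6.32175921e-01, -1.99165831e-02,
       -7.01358328e+01, -1.65053846e+01]), 'qvel': array([-0.03389139,  0.06020602,  0.06080459,  0.03898894, -0.09674275,
       -0.11096104]), 'tau': array([ 3.86285219e-04, -5.82716346e+01,  2.93060070e+01,  6.99741930e+00,
        6.86577841e-03, -1.55766948e-04]), 'tool_pos': array([ 0.28591721, -0.61094369,  0.2506188 ]), 'orientation': array([ 1.79904156e+02, -8.87520097e-03, -1.54923555e+02]), 'force': array([ 0.55885108, -0.14816326,  0.49684851]), 'moment': array([0.02568111, 0.00817682, 0.02287004]), 'gripper_force': 0.0, 'opening': 0.08801533777781319}
side {'fovy': 44.728563683155976, 'cx': 262.36395707257594, 'cy': 185.3505677766112, 'R': array([[-0.97671236, -0.21455014,  0.00109264],
       [-0.12453661,  0.56277549, -0.81717463],
       [ 0.17471002, -0.79828064, -0.57638913]]), 't': array([0.58033272, 0.1643674 , 1.14873792])}
top {'fovy': 57.11092706448186, 'cx': 256.21953335929015, 'cy': 189.08545321866313, 'R': array([[ 0.01844405, -0.99969209,  0.01659921],
       [-0.99053945, -0.02052813, -0.13568416],
       [ 0.13598313, -0.01393961, -0.99061308]]), 't': array([-0.0604454 ,  0.59558128,  0.94549931])}
wrist {'fovy': 63.370491541692175, 'cx': 254.6711520670405, 'cy': 189.61336469165147, 'T_tool_cam': array([[ 5.59398542e-04, -9.69828752e-01, -2.43786545e-01,
         6.38847337e-02],
       [ 9.99999815e-01,  6.01091673e-04, -9.66318634e-05,
        -1.03901751e-03],
       [ 2.40254422e-04, -2.43786446e-01,  9.69828908e-01,
        -1.31640788e-01],
       [ 0.00000000e+00,  0.00000000e+00,  0.00000000e+00,
         1.00000000e+00]])}
```
View pics/top0.png

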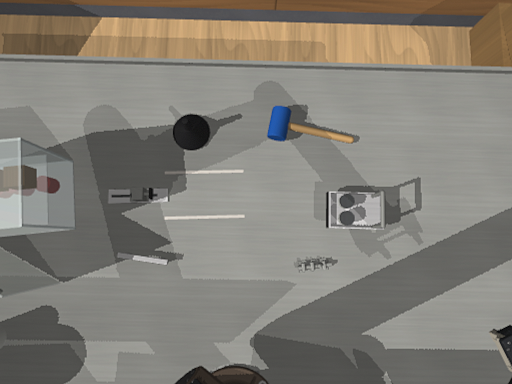

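View pics/side0.png

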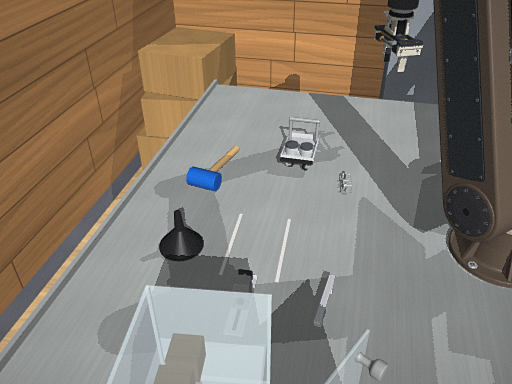

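The top view shows the caddy at about cols 328–420, rows 178–230, nose left. The lane lines are at cols 165–244, rows 172 and 217, with the block at (150,195). The funnel is at (191,132), the mallet at (280–350,125), the latch at (315,263) and the pull at (145,259). Now to measure them.

Create h.py:
```python
import numpy as np,cv2,pickle
def K(s):
    f=192/np.tan(np.radians(s["fovy"])/2);return f,s["cx"],s["cy"]
def Rm(o):
    from scipy.spatial.transform import Rotation as R
    return R.from_euler("xyz",o["orientation"],degrees=True).as_matrix()
def pose(s,o=None): # cam->world R,t
    if "R" in s: return s["R"].T,-s["R"].T@s["t"]
    T=s["T_tool_cam"];A=Rm(o);return A@T[:3,:3],A@T[:3,3]+o["tool_pos"]
def ray(s,uv,z,o=None):
    f,cx,cy=K(s);R,c=pose(s,o);uv=np.atleast_2d(uv).astype(float)
    d=np.c_[(uv[:,0]-cx)/f,(uv[:,1]-cy)/f,np.ones(len(uv))]@R.T
    return c+d*((z-c[2])/d[:,2])[:,None]
def tri(s1,uv1,s2,uv2,o1=None,o2=None):
    A=[];b=[]
    P=[]
    for s,uv,o in((s1,uv1,o1),(s2,uv2,o2)):
        c=pose(s,o)[1];d=ray(s,uv,0,o)[0]-c;d/=np.linalg.norm(d);M=np.eye(3)-np.outer(d,d);A.append(M);b.append(M@c);P.append((c,d))
    X=np.linalg.lstsq(np.vstack(A),np.hstack(b),rcond=None)[0]
    return X,[np.linalg.norm(np.cross(X-c,d)) for c,d in P]
def cloud(s,o=None):
    f,cx,cy=K(s);R,c=pose(s,o);v,u=np.mgrid[:384,:512];z=s["z_map"]
    P=np.stack([(u-cx)/f*z,(v-cy)/f*z,z],-1)@R.T+c;P[z==0]=np.nan;return P
```

Run:
```python
from h import *
o,t=pickle.load(open("pics/top0.pkl","rb"));o,s=pickle.load(open("pics/side0.pkl","rb"))
for n,q in(("top",t),("side",s)):
    P=cloud(q);fr=q["frame"].astype(int)
    print(n,"floor med z",np.nanmedian(P[230:,:,2]) , )
    # white lines
    m=((fr.min(2)>185)&(abs(P[...,2])<.012)).astype(np.uint8)
    c,_=cv2.findContours(m,0,1)
    for k in c:
        if cv2.contourArea(k)>30:
            r=cv2.minAreaRect(k);b=cv2.boxPoints(r);print("line",r,ray(q,b,0)[:,:2].round(4).tolist())
    # objects
    m=((P[...,2]>.012)&(P[...,2]<.16)&(P[...,0]>.3)&(P[...,0]<1)&(abs(P[...,1])<.7)).astype(np.uint8)
    N,L,S,C=cv2.connectedComponentsWithStats(m)
    for i in range(1,N):
        if S[i,4]>15: 
            X=P[L==i];print(S[i],X.min(0).round(3),X.max(0).round(3))
cv2.imwrite("pics/z1.png",np.hstack([cv2.resize(t["frame"][165:245,315:435,::-1],None,fx=5,fy=5,interpolation=2)[:, :400*2]])[:, :600])
cv2.imwrite("pics/z2.png",np.vstack([cv2.resize(t["frame"][165:245,315:435,::-1],(450,300),interpolation=2),cv2.resize(s["frame"][105:185,260:380,::-1],(450,300),interpolation=2)]))
```

```text
top floor med z 0.0003099265976711507
line ((203.99554443359375, 216.8171844482422), (2.5114479064941406, 78.07433319091797), 88.60282135009766) [[0.5174, 0.2112], [0.5272, -0.0126], [0.52, -0.0129], [0.5102, 0.2107]]
line ((216.99603271484375, 171.3061981201172), (2.366853952407837, 50.05079650878906), 88.83085632324219) [[0.6529, 0.1397], [0.6591, -0.0065], [0.652, -0.0069], [0.6459, 0.1392]]
[   7   55  467   17 2344] [ 0.975 -0.7    0.012] [0.992 0.699 0.026]
[ 267  106   87   38 1134] [ 0.743 -0.331  0.013] [ 0.838 -0.077  0.06 ]
[173 115  37  34 932] [0.717 0.093 0.012] [0.818 0.198 0.114]
[  41  147   34   83 2270] [0.476 0.46  0.012] [0.675 0.488 0.16 ]
[130 187  23  15 304] [0.558 0.24  0.013] [0.594 0.311 0.065]
[ 326  191   60   39 2188] [ 0.491 -0.398  0.032] [ 0.592 -0.244  0.124]
[   0  250   60   43 1206] [0.325 0.488 0.012] [0.415 0.656 0.16 ]
[117 253  52  12 287] [0.385 0.19  0.012] [0.414 0.329 0.036]
[298 261  34  12 193] [ 0.37  -0.262  0.012] [ 0.401 -0.17   0.032]
side floor med z 0.0007902967164151176
line ((282.4339294433594, 249.98704528808594), (3.694357872
[... 196 characters left out ...]
33883666992), 18.434947967529297) [[0.6535, 0.1569], [0.662, -0.0115], [0.6529, -0.009], [0.6454, 0.1586]]
[   0   93  207  272 1962] [ 0.975 -0.699  0.012] [0.993 0.543 0.026]
[ 280  117   40   51 1227] [ 0.492 -0.404  0.012] [ 0.593 -0.237  0.123]
[186 146  53  45 852] [ 0.744 -0.327  0.012] [ 0.841 -0.073  0.059]
[342 171  10  20 125] [ 0.371 -0.261  0.012] [ 0.402 -0.164  0.03 ]
[ 160  210   43   49 1098] [0.715 0.105 0.012] [0.82  0.203 0.112]
[233 269  20  24 402] [0.559 0.241 0.015] [0.596 0.296 0.064]
[314 275  21  50 375] [0.386 0.192 0.012] [0.416 0.333 0.034]
[263 330   8  53 258] [0.478 0.464 0.012] [0.49  0.472 0.159]
[348 364  15  20 123] [0.327 0.494 0.105] [0.347 0.534 0.16 ]
```

View pics/z2.png

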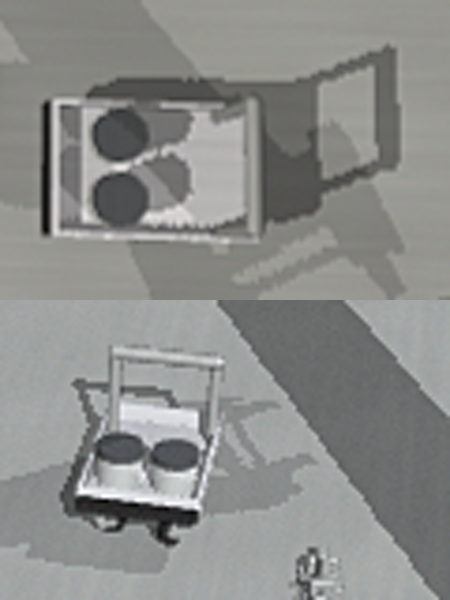

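The crop shows the bar over the tray's rear edge at top-view col ≈382. The hoop at the right is only its shadow. Both castors show forward in the side view, at about crop (115,525) and (165,535). Next I fit the poses.

```bash
cat > m.py <<'E'
from h import *
def caddy(q,o=None,box=(.4,.75,-.5,.3)):
    P=cloud(q,o);fr=q["frame"].astype(int)
    inb=(P[...,0]>box[0])&(P[...,0]<box[1])&(P[...,1]>box[2])&(P[...,1]<box[3])
    m=inb&(P[...,2]>.107)&(P[...,2]<.127)
    B=P[m];
    vx,vy,x,y=cv2.fitLine(B[:,:2].astype(np.float32),cv2.DIST_HUBER,0,.01,.01).ravel()
    s=(B[:,:2]-[x,y])@[vx,vy];mid=np.array([x,y])+(s.min()+s.max())/2*np.array([vx,vy])
    if vx<0: vx,vy=-vx,-vy   # along caddy -y (world +x)
    return mid,np.degrees(np.arctan2(vy,vx))+90,s.max()-s.min(),len(B),np.median(B[:,2]),B[:,2].max()
def rim(q,o=None,zr=(.046,.06),box=(.4,.75,-.5,.0)):
    P=cloud(q,o);m=(P[...,2]>zr[0])&(P[...,2]<zr[1])&(P[...,0]>box[0])&(P[...,0]<box[1])&(P[...,1]>box[2])&(P[...,1]<box[3])
    r=cv2.minAreaRect(P[m][:,:2].astype(np.float32)*1000);return r
E
python3 - <<'E'
from m import *
o,t=pickle.load(open("pics/top0.pkl","rb"));o,s=pickle.load(open("pics/side0.pkl","rb"))
for n,q in(("top",t),("side",s)):
    print(n,caddy(q),rim(q))
    P=cloud(q);fr=q["frame"].astype(int)
    L=[]
    for x0,x1 in((.5,.54),(.635,.675)):
        m=(P[...,0]>x0)&(P[...,0]<x1)&(P[...,1]>-.05)&(P[...,1]<.25)&(abs(P[...,2])<.01)
        g=fr.mean(2);bg=cv2.medianBlur(q["frame"][...,1],15).astype(int)
        m&=(g-bg)>25
        v,u=np.nonzero(m);X=ray(q,np.c_[u,v],0)
        f=cv2.fitLine(X[:,:2].astype(np.float32),cv2.DIST_HUBER,0,.005,.01).ravel();d=f[:2]*np.sign(f[1])
        a=(X[:,:2]-f[2:])@d;print("line",np.degrees(np.arctan2(d[1],d[0])),f[2:]+d*a.min(),f[2:]+d*a.max(),len(a), np.percentile(a,1)-a.min())
    m=(P[...,2]>.02)&(P[...,2]<.066)&(P[...,0]>.54)&(P[...,0]<.61)&(P[...,1]>.15)&(P[...,1]<.32)
    X=P[m];
    for z0,z1 in((.02,.045),(.045,.056),(.056,.066)):
        k=X[(X[:,2]>z0)&(X[:,2]<z1)];print("block",z0,len(k),k.min(0).round(4),k.max(0).round(4))
# bar ends: two-view check of height
cs=[]
for q in(t,s):
    P=cloud(q);m=(P[...,2]>.107)&(P[...,2]<.127)&(P[...,1]<-.3)&(P[...,1]>-.5)&(P[...,0]>.4)&(P[...,0]<.7)
    v,u=np.nonzero(m);cs.append(((u.min()+u.max())/2,v.mean()))
print(tri(t,cs[0],s,cs[1]))
E
```

```text
top (array([ 0.54152887, -0.373145  ]), np.float32(89.27924), np.float64(0.09334989119788767), 180, np.float64(0.11941813891855918), np.float64(0.12414131168707154)) ((592.9819946289062, -230.03004455566406), (391.2364501953125, 151.18601989746094), 58.271629333496094)
line 92.474846 [ 0.52388958 -0.01561039] [0.51397615 0.21375488] 246 0.0029066409948155375
line 92.635506 [ 0.65609533 -0.00961445] [0.64562182 0.21791843] 200 0.002902848158638352
block 0.02 64 [0.5577 0.2405 0.02  ] [0.593  0.3082 0.0445]
block 0.045 70 [0.5577 0.2404 0.0453] [0.5936 0.2881 0.056 ]
block 0.056 140 [0.56   0.2436 0.0561] [0.5934 0.2911 0.0652]
side (array([ 0.54136511, -0.36916345]), np.float32(89.08767), np.float64(0.09678757346522193), 120, np.float64(0.11738496943197957), np.float64(0.12348169898252759)) ((592.7960815429688, -228.57891845703125), (391.4361267089844, 153.43019104003906), 59.687896728515625)
line 92.457054 [ 0.52457461 -0.01597399] [0.51469363 0.21429805] 214 0.0013560896165281666
line 92.39811 [ 0.65653384 -0.00888622] [0.6470202  0.21828124] 179 0.0008469040623678842
block 0.02 77 [0.5593 0.2446 0.0215] [0.5949 0.2954 0.045 ]
block 0.045 134 [0.5591 0.2411 0.045 ] [0.5949 0.2958 0.0559]
block 0.056 190 [0.5591 0.2484 0.0561] [0.5962 0.2946 0.064 ]
(array([ 0.5412302 , -0.37486384,  0.11397452]), [np.float64(0.0004909321295508292), np.float64(0.0004909321295506616)])
```

```bash
python3 drive.py '{"dx":[-0.333,-0.333,-0.333,-0.333,-0.333,-0.333,-0.333,-0.333],"dy":[0.108,0.108,0.108,0.108,0.108,0.108,0.108,0.108],"dz":[0.06,0.06,0.06,0.06,0.06,0.06,0.06,0.06],"turn":[25.8,25.8,25.8,25.8,25.8,25.8,25.8,25.8],"finger_gap":[0.088,0.088,0.088,0.088,0.088,0.088,0.088,0.088]}'
python3 - <<'E'
from plant import ctrl
from m import *
o=ctrl.get_obs();s=ctrl.snapshot("wrist");pickle.dump((o,s),open("pics/w1.pkl","wb"));cv2.imwrite("pics/w1.png",s["frame"][:,:,::-1])
print(o["tool_pos"],o["orientation"],o["joint_pos"],caddy(s,o),rim(s,o))
E
```

```text
clock: 1.15
tool_pos: [0.5418, -0.3722, 0.1913]
orientation: [180.0, -0.0, 179.3]
force: [-0.0, -1.3, 0.1]
opening: 0.0879
gripper_force: 0.0
[ 0.54179437 -0.37220636  0.19127268] [ 1.79991802e+02 -4.41969590e-02  1.79325138e+02] [-1.75208002e+01  2.12763012e+01 -6.36760629e+00  5.59946802e-03
 -6.24007686e+01 -7.31566613e+01] (array([ 0.5431238 , -0.37458593]), np.float32(89.47346), np.float64(0.09698511048722994), 1750, np.float64(0.11822424413809426), np.float64(0.1209695492553241)) ((543.0054931640625, -323.1117248535156), (153.543701171875, 97.7809829711914), 89.31147003173828)
```

View pics/w1.png

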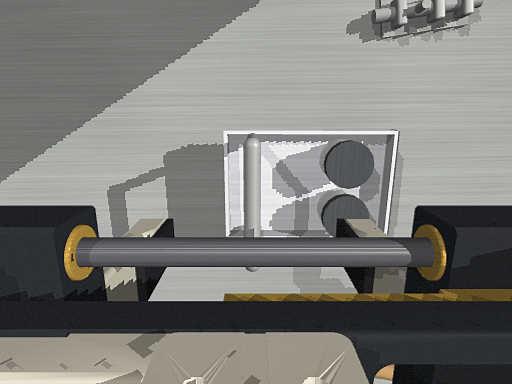

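The bar lies between the open fingers (cols 245–262, centred on about col 253 against finger centre ≈257). Its top is at z = 0.121, so its axis is at 0.115 as expected. Descend and grip.

```bash
python3 drive.py '{"dx":[-0.001,-0.001,-0.001,-0.001,-0.001,-0.001,-0.001,-0.001],"dy":[-0.002,-0.002,-0.002,-0.002,-0.002,-0.002,-0.002,-0.002],"dz":[0.04,0.07,0.07,0.07,0.07,0.07,0.07,0.07],"turn":[0,0,0,0,0,0,0,0],"finger_gap":[0.088,0.088,0.088,0.04,0.008,0.008,0.008,0.008]}'
```

```text
clock: 2.2
tool_pos: [0.543, -0.3743, 0.1218]
orientation: [-180.0, 0.0, 179.3]
force: [-1.1, -0.4, 0.2]
opening: 0.0431
gripper_force: 0.0
```

```bash
python3 drive.py '{"dx":[0,0,0,0,0,0],"dy":[0,0,0,0,0,0],"dz":[0,0,0,0,0,0],"turn":[0,0,0,0,0,0],"finger_gap":[0.004,0.004,0.004,0.004,0.004,0.004]}'
```

```text
clock: 2.95
tool_pos: [0.5429, -0.3743, 0.1215]
orientation: [180.0, -0.0, 179.3]
force: [0.5, 0.3, 0.1]
opening: 0.011
gripper_force: 30.0
```

```bash
python3 drive.py '{"dx":[0,0,0,0,0,0,0,0],"dy":[0.004,0.012,0.02,0.028,0.036,0.044,0.052,0.06],"dz":[0,0,0,0,0,0,0,0],"turn":[0,0,0,0,0,0,0,0],"finger_gap":[0.004,0.004,0.004,0.004,0.004,0.004,0.004,0.004]}'
python3 - <<'E'
from plant import ctrl
from m import *
o=ctrl.get_obs();print(o["tool_pos"],o["force"],o["orientation"])
for n in("top","side"):
    s=ctrl.snapshot(n);pickle.dump((o,s),open(f"pics/{n}2.pkl","wb"));
    if n=="side": 
        f,cx,cy=K(s);p=s["R"]@[o["tool_pos"][0],o["tool_pos"][1]+.1,.01]+s["t"];u,v=int(cx+f*p[0]/p[2]),int(cy+f*p[1]/p[2]);print(u,v)
        cv2.imwrite("pics/side2.png",cv2.resize(s["frame"][v-50:v+30,u-60:u+60,::-1],None,fx=6,fy=6,interpolation=2))
    P=cloud(s)
    m=(P[...,2]>.033)&(P[...,2]<.06)&(abs(P[...,0]-o["tool_pos"][0])<.08)&(P[...,1]<-.1)&(P[...,1]>o["tool_pos"][1]+.02)
    X=P[m];print(n,cv2.minAreaRect(X[:,:2].astype(np.float32)*1000),X[:,1].max())
E
```

```text
clock: 3.95
tool_pos: [0.5437, -0.3138, 0.1216]
orientation: [-180.0, 0.0, 179.3]
force: [0.3, -2.1, 0.5]
opening: 0.0114
gripper_force: 30.0
[ 0.54369879 -0.3138256   0.12164683] [ 0.28368846 -2.11114139  0.4534857 ] [-1.79997888e+02  6.35518154e-03  1.79285161e+02]
top ((538.7281494140625, -291.9874267578125), (5.8613152503967285, 58.99113845825195), 83.06502532958984) -0.28591955593259183
293 174
side ((543.709716796875, -235.25259399414062), (117.36544036865234, 100.47466278076172), 89.2528076171875) -0.17685004689221462
```

View pics/side2.png

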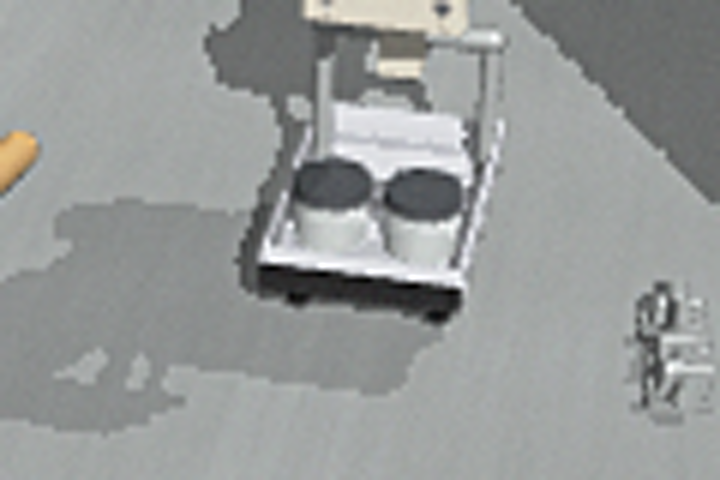

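The castor wheels, now at about crop (297,297) and (437,312), have swung back under the nose strip and no longer stick out ahead. I plan another 15 mm straight, then a smooth S into the lane.

```bash
cat > plan.py <<'E'
import numpy as np,json
from scipy.optimize import minimize
D=np.array([.589,.0175]);H=np.radians(92.5)
d=np.array([np.cos(H),np.sin(H)]);n=np.array([-d[1],d[0]])
p0=np.array([.5432,-.3138]);h0=np.radians(89.3)
ds=.0075
r=p0-D
N=52
def sim(k):
    th=h0-H+np.cumsum(k)*ds; thm=th-k*ds/2
    x=r@d+np.cumsum(np.cos(thm))*ds; y=r@n+np.cumsum(np.sin(thm))*ds
    return x,y,th
def full(q): return np.r_[np.zeros(2),q,np.zeros(N-2-len(q))]
M=34
def cost(q):
    k=full(q);x,y,th=sim(k)
    kk=np.r_[0,k,0]
    w=1/(1+np.exp(-(x+.13+.035)/.008))
    c=1e-3*np.sum(k**2)+3e-3*np.sum(np.diff(kk)**2)
    ny=abs(y+.13*np.sin(th))+.05*np.cos(th)-.05
    ry=abs(y-.025*np.sin(th))
    wr=1/(1+np.exp(-(x+.05)/.008))
    c+=1e4*np.sum(w*np.maximum(ny-.005,0)**2)+1e4*np.sum(wr*np.maximum(ry-.004,0)**2)
    return c+1e6*(y[-1]**2)+1e5*th[-1]**2+1e5*np.sum(((x>-.03)*y)**2)*0
q=minimize(cost,np.zeros(M),method="BFGS",options=dict(maxiter=2000)).x
k=full(q);x,y,th=sim(k)
for i in range(0,N,3):print(i,np.round([x[i]*1e3,y[i]*1e3,np.degrees(th[i]),k[i],1e3*(y[i]+.13*np.sin(th[i]))],1))
W=D+np.outer(x,d)+np.outer(y,n)
W=np.vstack([p0,W]);hh=np.r_[h0,th+H]
for b in range(0,N-4,8):
    f=np.array([np.cos(hh[b]),np.sin(hh[b])]);tx=np.array([f[1]*-1,f[0]])  # tool x = caddy left? 
    yaw=hh[b]+np.pi/2;tx=np.array([np.cos(yaw),np.sin(yaw)])
    rows=[[round(float((W[j]-W[b])@tx),4),round(float((W[j]-W[b])@f),4),0,round(float(-np.degrees(hh[j]-hh[b])),1),.004] for j in range(b+1,min(b+9,N+1))]
    print(b,json.dumps(rows).replace(" ",""),"end",W[min(b+8,N)].round(4),round(np.degrees(hh[min(b+8,N)]),1))
E
time python3 plan.py
```

```text
0 [-321.5   59.8   -3.2    0.    52.5]
3 [-299.1   57.7  -10.1   -9.5   34.9]
6 [-277.6   51.3  -22.7   -9.     1. ]
9 [-257.6   41.1  -30.4   -4.2  -24.7]
12 [-238.3   29.4  -31.2    1.1  -38.1]
15 [-218.6   18.5  -25.4    6.1  -37.3]
18 [-197.6   10.7  -15.1    8.4  -23.3]
21 [-175.5    6.6   -6.7    4.9   -8.7]
24 [-153.1    4.5   -4.4    0.8   -5.5]
27 [-130.6    2.9   -3.7    0.5   -5.6]
30 [-108.2    1.6   -3.2    0.4   -5.7]
33 [-85.7   0.4  -2.3   1.2  -4.7]
36 [-63.2   0.1  -0.    0.    0.1]
39 [-40.7   0.1  -0.    0.    0.1]
42 [-18.2   0.1  -0.    0.    0.1]
45 [ 4.3  0.1 -0.   0.   0.1]
48 [26.8  0.1 -0.   0.   0.1]
51 [49.3  0.1 -0.   0.   0.1]
0 [[0.0,0.0075,0,-0.0,0.004],[0.0,0.015,0,-0.0,0.004],[-0.0002,0.0225,0,2.8,0.004],[-0.0008,0.03,0,6.9,0.004],[-0.002,0.0374,0,11.4,0.004],[-0.0038,0.0447,0,15.7,0.004],[-0.006,0.0518,0,19.5,0.004],[-0.0088,0.0588,0,22.8,0.004]] end [ 0.5527 -0.2551] 66.5
8 [[-0.0002,0.0075,0,2.6,0.004],[-0.0006,0.015,0,4.4,0.004],[-0.0013,0.0225,0,5.4,0.004],[-0.002,0.0299,0,5.7,0.004],[-0.0027,0.0374,0,5.2,0.004],[-0.0033,0.0449,0,4.0,0.004],[-0
[... 434 characters left out ...]
04],[0.0003,0.03,0,-1.1,0.004],[0.0005,0.0375,0,-1.3,0.004],[0.0006,0.045,0,-1.4,0.004],[0.0008,0.0525,0,-1.6,0.004],[0.0011,0.06,0,-1.8,0.004]] end [ 0.5922 -0.0831] 89.5
32 [[0.0,0.0075,0,-0.2,0.004],[0.0001,0.015,0,-0.8,0.004],[0.0003,0.0225,0,-1.8,0.004],[0.0006,0.03,0,-3.0,0.004],[0.001,0.0375,0,-3.0,0.004],[0.0014,0.045,0,-3.0,0.004],[0.0018,0.0525,0,-3.0,0.004],[0.0022,0.0599,0,-3.0,0.004]] end [ 0.5907 -0.0232] 92.5
40 [[0.0,0.0075,0,-0.0,0.004],[0.0,0.015,0,-0.0,0.004],[0.0,0.0225,0,-0.0,0.004],[0.0,0.03,0,-0.0,0.004],[0.0,0.0375,0,-0.0,0.004],[0.0,0.045,0,-0.0,0.004],[0.0,0.0525,0,-0.0,0.004],[0.0,0.06,0,-0.0,0.004]] end [0.588  0.0368] 92.5
real	0m0.610s
user	0m1.044s
sys	0m0.020s
```

```bash
python3 drive.py '{"dx":[0,0],"dy":[0.0075,0.015],"dz":[0,0],"turn":[0,0],"finger_gap":[0.004,0.004]}'
python3 - <<'E'
from plant import ctrl
from h import *
s=ctrl.snapshot("side");s0=pickle.load(open("pics/side2.pkl","rb"))[1]
c=lambda s,v,u:cv2.resize(s["frame"][v-12:v+38,u-45:u+45,::-1],(720,400),interpolation=cv2.INTER_CUBIC)[:290]
cv2.imwrite("pics/side3.png",np.clip(np.vstack([c(s0,154,293),c(s,161,293)]).astype(float)*1.6,0,255))
E
```

```text
clock: 4.3
tool_pos: [0.5438, -0.2992, 0.1216]
orientation: [-180.0, 0.0, 179.3]
force: [0.9, -2.2, 0.1]
opening: 0.0111
gripper_force: 30.0[ WARN:0@0.510] global loadsave.cpp:1063 imwrite_ Unsupported depth image for selected encoder is fallbacked to CV_8U.
```

View pics/side3.png

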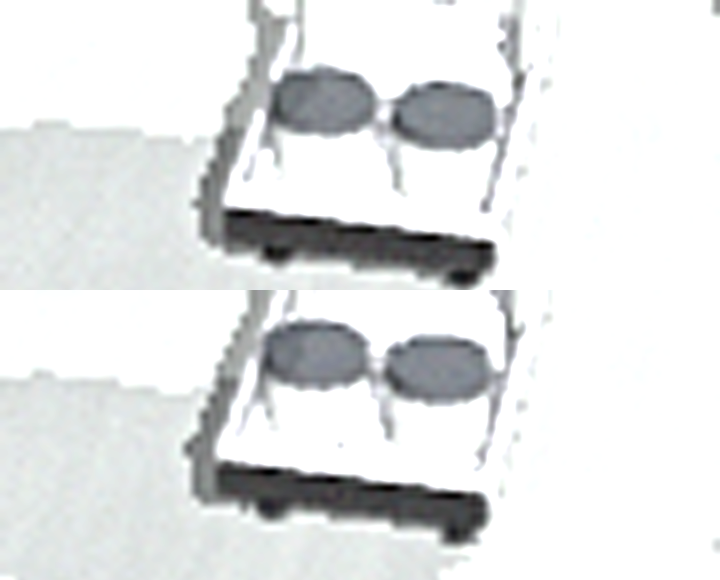

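Both wheels sit behind the strip, at 20% and 89% of its width. That is symmetric about the expected 14% and 86% with the same perspective shift, so both castors trail. Now the S-curve.

```bash
python3 drive.py '{"dx":[-0.0002,-0.0008,-0.002,-0.0038,-0.006,-0.0088],"dy":[0.0075,0.015,0.0224,0.0297,0.0368,0.0438],"dz":[0,0,0,0,0,0],"turn":[2.8,6.9,11.4,15.7,19.5,22.8],"finger_gap":[0.004,0.004,0.004,0.004,0.004,0.004]}' | sed -n 2,4p
python3 drive.py '{"dx":[-0.0002,-0.0006,-0.0013,-0.002,-0.0027,-0.0033,-0.0037,-0.0038],"dy":[0.0075,0.015,0.0225,0.0299,0.0374,0.0449,0.0524,0.0599],"dz":[0,0,0,0,0,0,0,0],"turn":[2.6,4.4,5.4,5.7,5.2,4.0,2.0,-0.6],"finger_gap":[0.004,0.004,0.004,0.004,0.004,0.004,0.004,0.004]}'
```

```text
tool_pos: [0.5524, -0.2553, 0.1215]
orientation: [-180.0, -0.1, 156.4]
force: [-2.5, -1.5, 2.4]
clock: 6.1
tool_pos: [0.5811, -0.2018, 0.1216]
orientation: [180.0, 0.0, 157.3]
force: [-0.3, -2.2, 0.7]
opening: 0.0113
gripper_force: 30.0
```

```bash
python3 drive.py '{"dx":[0.0002,0.0008,0.002,0.0035,0.0055,0.0077,0.0102,0.0128],"dy":[0.0075,0.015,0.0224,0.0297,0.037,0.0441,0.0512,0.0582],"dz":[0,0,0,0,0,0,0,0],"turn":[-3.1,-6.7,-10.3,-13.7,-16.6,-18.7,-20.0,-20.6],"finger_gap":[0.004,0.004,0.004,0.004,0.004,0.004,0.004,0.004]}'
cat > look.py <<'E'
import sys
from plant import ctrl
from h import *
i=sys.argv[1];o=ctrl.get_obs();s=ctrl.snapshot("side");pickle.dump((o,s),open(f"pics/side{i}.pkl","wb"))
cv2.imwrite(f"pics/side{i}.png",cv2.resize(s["frame"][130:330,180:380,::-1],(600,600),interpolation=cv2.INTER_CUBIC))
P=cloud(s);x,y,_=o["tool_pos"]
# nose strip: dark front face z .033-.047
m=(P[...,2]>.035)&(P[...,2]<.046)&(abs(P[...,0]-x)<.08)&(P[...,1]>y+.09)&(P[...,1]<y+.14)&(s["frame"].max(2)<70)
X=P[m][:,:2].astype(np.float32);vx,vy,a,b=cv2.fitLine(X,cv2.DIST_HUBER,0,.005,.01).ravel()
if vx<0:vx,vy=-vx,-vy
t=(X-[a,b])@[vx,vy];mid=np.array([a,b])+(t.min()+t.max())/2*np.array([vx,vy])
D=np.array([.589,.0175]);H=np.radians(92.5);d=np.array([np.cos(H),np.sin(H)]);n=np.array([-d[1],d[0]])
print("nose",mid.round(4),"heading",np.degrees(np.arctan2(vy,vx))+90,"len",np.ptp(t).round(4),"n",len(X))
print("nose dock x,y",((mid-D)@d).round(4),((mid-D)@n).round(4),"tcp dock",((o["tool_pos"][:2]-D)@d).round(4),((o["tool_pos"][:2]-D)@n).round(4),"yaw-90",o["orientation"][2]-90,"F",o["force"].round(1))
E
python3 look.py 4
```

```text
clock: 7.1
tool_pos: [0.5913, -0.1432, 0.1216]
orientation: [-180.0, -0.0, 177.7]
force: [-1.0, -2.3, 0.9]
opening: 0.0109
gripper_force: 30.0
nose [ 0.5965 -0.0134] heading 87.98716 len 0.0996 n 118
nose dock x,y -0.0312 -0.0062 tcp dock -0.1607 0.0047 yaw-90 87.72849066375721 F [-1.  -2.3  0.9]
```

View pics/side4.png

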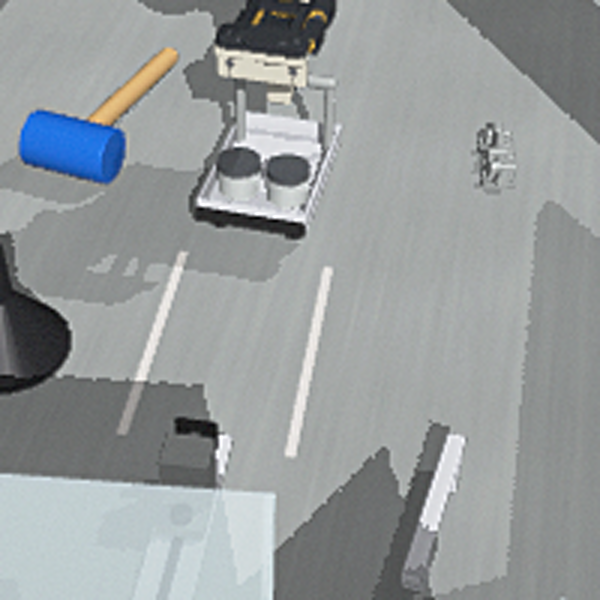

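The nose strip (crop 195–305, row ≈222) is just ahead of the line starts at (183,255) and (328,270). Measured heading and offset match the plan, so I continue.

```bash
python3 drive.py '{"dx":[0.0,0.0001,0.0002,0.0003,0.0005,0.0006,0.0008,0.0011],"dy":[0.0075,0.015,0.0225,0.03,0.0375,0.045,0.0525,0.06],"dz":[0,0,0,0,0,0,0,0],"turn":[-0.4,-0.6,-0.8,-1.1,-1.3,-1.4,-1.6,-1.8],"finger_gap":[0.004,0.004,0.004,0.004,0.004,0.004,0.004,0.004]}' | sed -n 2,4p
python3 drive.py '{"dx":[0.0,0.0001,0.0003,0.0006,0.001,0.0014,0.0018,0.0022],"dy":[0.0075,0.015,0.0225,0.03,0.0375,0.045,0.0525,0.0599],"dz":[0,0,0,0,0,0,0,0],"turn":[-0.2,-0.8,-1.8,-3.0,-3.0,-3.0,-3.0,-3.0],"finger_gap":[0.004,0.004,0.004,0.004,0.004,0.004,0.004,0.004]}' | sed -n 2,4p
python3 look.py 5
```

```text
tool_pos: [0.5928, -0.0832, 0.1215]
orientation: [-180.0, -0.0, 179.5]
force: [0.1, -2.9, 0.5]
tool_pos: [0.5909, -0.0233, 0.1216]
orientation: [-180.0, -0.0, -177.5]
force: [-0.1, -2.9, 0.5]
nose [0.5833 0.1058] heading 92.44601 len 0.0973 n 139
nose dock x,y 0.0884 0.0018 tcp dock -0.0409 -0.0001 yaw-90 -267.5163575894728 F [-0.1 -2.9  0.5]
```

```bash
python3 drive.py '{"dx":[0,0,0,0,0,0,0,0],"dy":[0.0075,0.015,0.0225,0.03,0.0375,0.045,0.0525,0.06],"dz":[0,0,0,0,0,0,0,0],"turn":[0,0,0,0,0,0,0,0],"finger_gap":[0.004,0.004,0.004,0.004,0.004,0.004,0.004,0.004]}' | sed -n 2,4p
python3 drive.py '{"dx":[0,0,0,0,0,0,0,0],"dy":[0.006,0.012,0.018,0.024,0.03,0.035,0.039,0.042],"dz":[0,0,0,0,0,0,0,0],"turn":[0,0,0,0,0,0,0,0],"finger_gap":[0.004,0.004,0.004,0.004,0.004,0.004,0.004,0.004]}' | sed -n 2,4p
python3 look.py 6
```

```text
tool_pos: [0.5885, 0.0367, 0.1215]
orientation: [180.0, -0.0, -177.5]
force: [-0.8, -2.5, 2.1]
tool_pos: [0.5867, 0.0784, 0.1215]
orientation: [180.0, -0.0, -177.5]
force: [-0.8, -2.8, 0.8]
nose [0.5799 0.2079] heading 92.801285 len 0.0977 n 155
nose dock x,y 0.1906 0.0008 tcp dock 0.0609 -0.0004 yaw-90 -267.51380074562394 F [-0.8 -2.8  0.8]
```

View pics/side6.png

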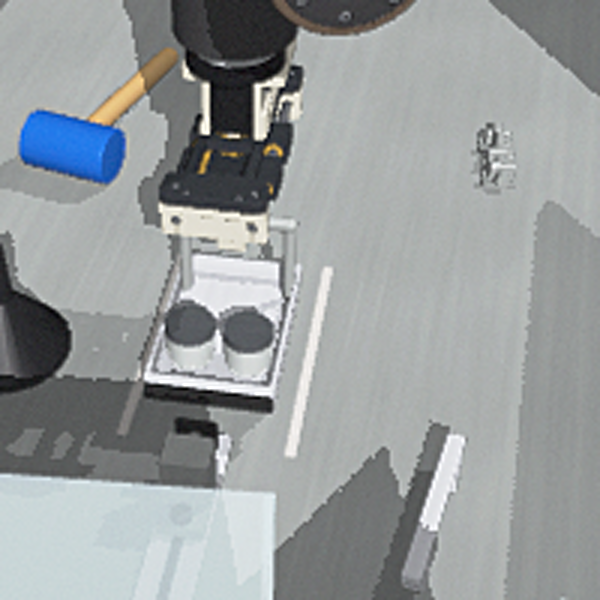

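The caddy is between the lines with the black pad ahead at crop (197,427), about 30 mm away. Slow push now.

```bash
python3 drive.py '{"dx":[0,0,0,0,0,0,0,0],"dy":[0.0025,0.005,0.0075,0.01,0.0125,0.015,0.0175,0.02],"dz":[0,0,0,0,0,0,0,0],"turn":[0,0,0,0,0,0,0,0],"finger_gap":[0.004,0.004,0.004,0.004,0.004,0.004,0.004,0.004]}' | sed -n 2,4p
python3 drive.py '{"dx":[0,0,0,0,0,0],"dy":[0.002,0.004,0.006,0.008,0.01,0.012],"dz":[0,0,0,0,0,0],"turn":[0,0,0,0,0,0],"finger_gap":[0.004,0.004,0.004,0.004,0.004,0.004]}' | sed -n 2,4p
python3 drive.py '{"dx":[0,0,0,0,0,0],"dy":[0.001,0.002,0.003,0.004,0.005,0.006],"dz":[0,0,0,0,0,0],"turn":[0,0,0,0,0,0],"finger_gap":[0.004,0.004,0.004,0.004,0.004,0.004]}' | sed -n 2,4p
```

```text
tool_pos: [0.5858, 0.0983, 0.1216]
orientation: [180.0, 0.0, -177.5]
force: [0.0, -1.8, 1.4]
tool_pos: [0.5853, 0.1103, 0.1216]
orientation: [180.0, 0.0, -177.5]
force: [-0.5, -3.0, 1.6]
tool_pos: [0.585, 0.1161, 0.1216]
orientation: [-180.0, -0.0, -177.5]
force: [-0.3, -2.3, 0.6]
```

```bash
python3 drive.py '{"dx":[0,0,0,0,0,0],"dy":[0.001,0.002,0.003,0.004,0.005,0.006],"dz":[0,0,0,0,0,0],"turn":[0,0,0,0,0,0],"finger_gap":[0.004,0.004,0.004,0.004,0.004,0.004]}' | sed -n 2,4p
python3 drive.py '{"dx":[0,0,0],"dy":[0.001,0.002,0.003],"dz":[0,0,0],"turn":[0,0,0],"finger_gap":[0.004,0.004,0.004]}' | sed -n 2,4p
```

```text
tool_pos: [0.5848, 0.1222, 0.1216]
orientation: [-180.0, -0.0, -177.5]
force: [-0.5, -3.0, 1.1]
tool_pos: [0.5846, 0.1252, 0.1215]
orientation: [-180.0, -0.0, -177.5]
force: [-0.2, -3.3, 0.1]
```

```bash
python3 drive.py '{"dx":[0,0,0],"dy":[0.001,0.002,0.003],"dz":[0,0,0],"turn":[0,0,0],"finger_gap":[0.004,0.004,0.004]}' | sed -n 2,4p
python3 drive.py '{"dx":[0,0],"dy":[0.001,0.002],"dz":[0,0],"turn":[0,0],"finger_gap":[0.004,0.004]}' | sed -n 2,4p
```

```text
tool_pos: [0.5843, 0.1269, 0.1218]
orientation: [-179.9, -0.0, -177.5]
force: [-0.9, -10.9, 4.1]
tool_pos: [0.5842, 0.1276, 0.1221]
orientation: [-179.8, -0.1, -177.5]
force: [1.3, -17.0, 7.7]
```

```bash
python3 look.py 7
python3 - <<'E'
from h import *
for i in(5,6,7):
    o,s=pickle.load(open(f"pics/side{i}.pkl","rb"));P=cloud(s)
    m=(P[...,2]>.03)&(P[...,2]<.058)&(abs(P[...,0]-.578)<.02)&(P[...,1]>.2)&(P[...,1]<.33)&(s["frame"].max(2)<60)
    X=P[m];print(i,len(X),np.percentile(X,[0,5,50,95,100],axis=0).round(4).tolist() if len(X) else "")
E
```

```text
nose [0.5784 0.2566] heading 92.13576 len 0.0967 n 93
nose dock x,y 0.2394 0.0001 tcp dock 0.1102 0.0 yaw-90 -267.52200262261715 F [  1.3 -17.    7.7]
5 67 [[0.5631, 0.2419, 0.0416], [0.5657, 0.2435, 0.0435], [0.5786, 0.2473, 0.0513], [0.5928, 0.2501, 0.0558], [0.595, 0.2503, 0.0568]]
6 147 [[0.5587, 0.2038, 0.0331], [0.5616, 0.2052, 0.037], [0.5794, 0.2097, 0.0458], [0.5944, 0.2485, 0.0546], [0.5965, 0.2505, 0.0574]]
7 13 [[0.5583, 0.2486, 0.0354], [0.5583, 0.2509, 0.0368], [0.5614, 0.2564, 0.0459], [0.5865, 0.26, 0.0558], [0.5893, 0.2606, 0.0561]]
```

Contact with the hard stop: the nose is 14 mm past where the pad face stood, and the force is rising. I relieve the excess push a little before letting go.

```bash
python3 drive.py '{"dx":[0,0,0],"dy":[-0.001,-0.002,-0.002],"dz":[0,0,0],"turn":[0,0,0],"finger_gap":[0.004,0.004,0.004]}' | sed -n 2,4p
python3 drive.py '{"dx":[0,0],"dy":[-0.0007,-0.0007],"dz":[0,0],"turn":[0,0],"finger_gap":[0.004,0.004]}' | sed -n 2,4p
```

```text
tool_pos: [0.5843, 0.1268, 0.1218]
orientation: [-179.9, -0.0, -177.5]
force: [0.7, -8.2, 3.9]
tool_pos: [0.5844, 0.1266, 0.1216]
orientation: [-179.9, -0.0, -177.5]
force: [0.1, -6.9, 2.2]
```

```bash
python3 drive.py '{"dx":[0,0,0,0,0,0,0,0],"dy":[-0.0004,-0.0004,-0.0004,-0.0004,-0.0004,-0.0004,-0.0004,-0.0004],"dz":[0,0,0,0,0,0,0,0],"turn":[0,0,0,0,0,0,0,0],"finger_gap":[0.004,0.016,0.03,0.05,0.07,0.07,0.07,0.07]}'; python3 look.py 8
```

```text
clock: 17.18
tool_pos: [0.5846, 0.127, 0.1216]
orientation: [180.0, 0.0, -177.5]
force: [-0.4, -0.0, 0.3]
opening: 0.0678
gripper_force: 0.0
nose [0.5782 0.2558] heading 92.58023 len 0.0963 n 95
nose dock x,y 0.2386 0.0004 tcp dock 0.1096 -0.0004 yaw-90 -267.5185893581403 F [-0.4 -0.   0.3]
```

Released. As a check that the pad is home, I cage the bar loosely and nudge it forward with the rear finger, watching where it stiffens.

```bash
python3 drive.py '{"dx":[0,0,0,0,0,0,0],"dy":[0,0,0,0,0,0.002,0.003],"dz":[0,0,0,0,0,0,0],"turn":[0,0,0,0,0,0,0],"finger_gap":[0.02,0.02,0.02,0.02,0.02,0.02,0.02]}' | sed -n 2,6p
for i in 1; do python3 drive.py '{"dx":[0,0],"dy":[0.0005,0.001],"dz":[0,0],"turn":[0,0],"finger_gap":[0.02,0.02]}' | sed -n 2,6p; done
```

```text
tool_pos: [0.5844, 0.1301, 0.1215]
orientation: [-180.0, -0.0, -177.5]
force: [0.1, -0.7, -0.3]
opening: 0.0201
gripper_force: 0.2
tool_pos: [0.5843, 0.1304, 0.1216]
orientation: [-179.9, -0.0, -177.5]
force: [0.6, -4.5, 2.0]
opening: 0.0201
gripper_force: 2.5
```

```bash
python3 drive.py '{"dx":[0,0],"dy":[0.0005,0.0005],"dz":[0,0],"turn":[0,0],"finger_gap":[0.02,0.02]}' | sed -n 2,6p
python3 drive.py '{"dx":[0,0,0,0,0,0,0,0],"dy":[-0.0005,-0.001,-0.002,-0.004,-0.004,-0.004,-0.004,-0.004],"dz":[0,0,0,0,0,0,0,0],"turn":[0,0,0,0,0,0,0,0],"finger_gap":[0.02,0.02,0.02,0.02,0.05,0.07,0.07,0.07]}' | sed -n 2,6p
```

```text
tool_pos: [0.5842, 0.1306, 0.1216]
orientation: [-179.9, -0.0, -177.5]
force: [0.2, -6.6, 2.9]
opening: 0.0201
gripper_force: 3.0
tool_pos: [0.5846, 0.1276, 0.1216]
orientation: [180.0, 0.0, -177.5]
force: [-0.3, 0.2, 1.0]
opening: 0.0544
gripper_force: 0.0
```

It stiffened immediately (6.6 N within 0.5 mm), so the pad is home. Open and lift straight off.

```bash
python3 drive.py '{"dx":[0,0,0,0,0,0,0,0],"dy":[0,0,0,0,0,0,0,0],"dz":[0,0,-0.01,-0.03,-0.06,-0.1,-0.13,-0.13],"turn":[0,0,0,0,0,0,0,0],"finger_gap":[0.08,0.08,0.08,0.08,0.08,0.08,0.08,0.08]}'; python3 look.py 9
```

```text
clock: 20.6
tool_pos: [0.5859, 0.128, 0.2554]
orientation: [179.9, 0.3, -177.5]
force: [-1.1, 0.1, -1.2]
opening: 0.0801
gripper_force: 0.0
nose [0.5782 0.2561] heading 92.55512 len 0.0961 n 91
nose dock x,y 0.2389 0.0003 tcp dock 0.1105 -0.0017 yaw-90 -267.49787999533066 F [-1.1  0.1 -1.2]
```

View pics/side9.png

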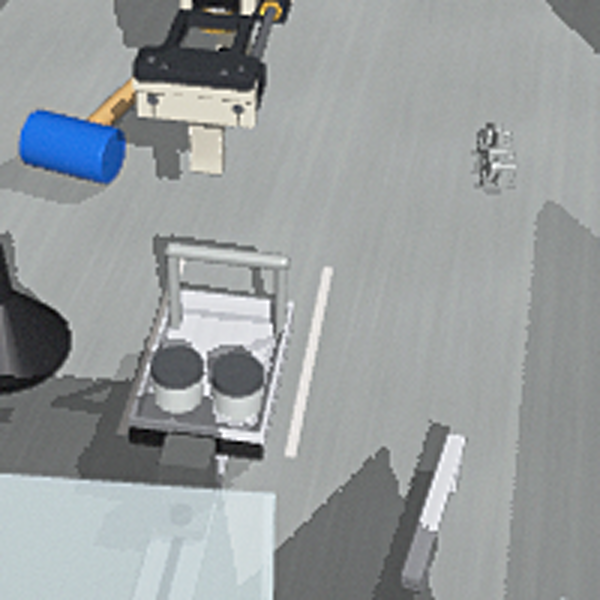

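The caddy stands square in the lane (heading 92.55° against the lane's 92.5°), nose strip at crop (130–265, 440) against the block, with the gripper clear above it.

```bash
python3 -c "
from plant import ctrl
print(ctrl.close_job())"
```

```text
the job is handed in; nothing more can be done
None
```

The job is handed in at about 21 s: the caddy is released square in the lane with its nose holding the pad at its hard stop. The castors were seen trailing before the S-curve; after it I relied on about 190 mm of straight roll and did not look at them again.

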